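Load and bolt the film box

ROBOT

A 6-joint arm with a two-finger parallel gripper is mounted at the origin on a cart in front of the work surface, level with it; the furniture and walls round the work are solid. World frame = base frame: x ahead of the robot, y to its left, z up, the work surface at z = 0. Lengths are in m, angles in rad, forces in N, time in s.
With the tool pointing down it reaches from about 0.425 to 0.95 m from the base axis. Payload 3.5 kg.
Tool frame: the origin (TCP) lies on the centre line of the jaws, within the pads' length; the fingertips stand 19 mm ahead of it and the grasp point (between the pads) is the TCP; z points along the fingers, y is the line along which they close (so a half turn about z gives the same grasp; the last joint's range is limited). The gripper opens to 85 mm and grips with 20 to 120 N. Pads are 22 mm wide; open, the fingers measure 114 mm over their backs; the gripper's body (76 mm by 85 mm) begins 54 mm behind the grasp point. The pads swing forward as they close: fully open they stand 13 mm farther back than shut.
Start: joints at [1.079, 0.286, 1.577, -0, 1.279, -0.15], TCP at [0.226, 0.636, 0.25] pointing down, gripper open.
Joint ranges: [-2.77, 2.77], [-0.9, 2.22], [0.21, 2.48], [-1.53, 4.67], [0.24, 2.81], [-2.84, 2.84]. Speed limits (rad/s): [2.79, 2.79, 3.14, 3.14, 3.14, 3.14].

INTERFACE

Orientations are given as a unit quaternion [x, y, z, w].
In Python, from plant import ctrl, imaging gives the robot as it stands. The module is installed in compiled form; this text tells all that it offers.
- The arm moves only by the shell command python3 -m handwheel 'ROWS' [OPENING] [FORCE]. ROWS is JSON, one flat list of numbers, 6 for each row, row after row: the shift along the world's x, y, z in units of 150 mm (1.0 is 150 mm), then the turn, a rotation vector about the world's x, y, z in units of 90 degrees (1.0 is 90 degrees). In form: [tx, ty, tz, rx, ry, rz, tx, ty, tz, rx, ry, rz, ...]. A call has 1 to 5 rows; each row shifts and turns the commanded pose from where the row before left it; what a row does not reach is not made up. A row lasts 1/12 s, in which the tool goes at most 41.7 mm and 7.16 degrees, less where a joint would pass 70% of its speed; a pose out of reach is approached as far as the arm can. A call with a number of a shift or a turn outside -1 to 1 is refused whole. A call with a gripper value outside its range is refused whole. OPENING is the opening, from 0 (shut) to 1 (fully open), set as the call begins (- or left out, the last holds). The fingers move at their own pace and stop on an object; FORCE is the grip in N (left out, the last holds). Time passes only in rows, so rows that do not move let the fingers close. It gives the time, the measured TCP pose, the force, the opening and the grip force at its end, in the units of the state.
- ctrl.get_state(): the state, without advancing time (a new reading comes with each control period).
- imaging.read_camera(name): name is "side" or "top" or "wrist"; returns (picture, depth): 420x560x3 uint8, blue, green, red; 420x560 float32, m along the optical axis (not along the pixel's ray), 0 where there is no reading.
- imaging.get_calibration(name): a dict with "fovy" (degrees; the focal length in pixels is half the picture's height over the tangent of half this angle, whatever the lens; pixels are square), "cx", "cy" (the principal point, pixels), "distortion" ([k1, k2, p1, p2, k3] as OpenCV has them; the pictures are not rectified), "R" (3x3) and "t" (3): a world point X has camera coordinates R X + t. Camera axes: x right, y down, z forward; pixel columns grow to the right and rows downward; lengths in m; the calibration is good to about 2 mm. A picture is of the moment at which its call begins: read the wrist's pose just before it. get_calibration takes no time and is no camera call; for the wrist camera it gives the pose at the moment of the call.
- ctrl.sign_off(): hands the job in; it is judged then, once.
The state is a dict: "time": time; "qpos": joint angles; "dq": joint speeds; "joint_efforts": joint torques, N m; "eef_pos": TCP position; "tcp_rot": TCP orientation; "contact_force": force on the tool from outside, world axes, zero at the start; "wrist_torque": the same for the moment, N m; "opening": opening from 0.0 (shut) to 1.0 (fully open); "finger_force": force on a finger pad.
Only numpy, scipy, OpenCV 4.12 (cv2) and the standard library are available. Lean on these libraries where they do the work, as an engineer would, in place of code of your own. Each camera call takes 0.05 s, during which the arm holds its last target. There are 200 camera calls.

TASK

Stand the two film cans that are on the bench beside the film box (not the ones back among the bottles) upright in the open box with the two already in it, then swing its lid fully shut and slide the bolt on the front all the way home into its keeper. If the bolt sticks out, draw it back before shutting the lid. Leave the other small things on the bench where they are and the cans in the box standing.

Things in the scene. Friction and masses are not known exactly. Their poses are not given: they have to be found in the camera images.
- film_box: Light-tight film box, grey sheet steel, fixed; outside 140 (x) x 240 (y) x 68 mm high, walls 3 mm, open top. Origin: centre of its underside, x to the back, y to the left seen from the front, z up. Inner floor 8.5 mm above the origin, inside 134 x 234 mm. The front (-x) face carries a bolt; the lid's hinge runs along the top of the back wall.
- lid (a joint): Hinge of the lid, rad: 0 = fully shut, about 1.7 to 1.88 = standing open behind the box (stop at 1.95). The hinge is stiff: the lid stays at whatever angle it is left, and takes about 2 to 5 N at its free edge to swing.
- lid_hinge (a point): Middle of the lid's hinge line: in the box frame x = +70, y = 0, z = +68 mm; the hinge runs along the box's y.
- lid_edge (a point): Middle of the lid's free edge, on its outer face, 142 mm from the hinge line. The lid is 3 mm thick, 248 mm wide (box y), with a 14 mm skirt on the inner side. Shut, its top is 72 mm up and it overhangs the front by 6 mm. From the middle of its front skirt hangs an eye (22 mm high, 19 mm deep), shut: between the bolt's guides and keeper; open: it juts 40 mm forward.
- bolt (a joint): Steel bolt in guides on the front of the box, slides along the box's y, m: 0 = fully drawn back (to +y, left), 0.036 = fully home (to -y, right) through the lid's eye and the keeper. Above about 0.003 it is in the way of the eye when the lid comes down. Stays where it is left; takes about 2 N to move.
- bolt_knob (a point): Centre of the bolt's round knob, 16 mm across, 17 mm long, pointing straight forward (-x of the box) on a 7 mm stem; it stands 39 mm out from the front face, 40 mm above the bench, and moves with the bolt: box y = +54 mm drawn back, +18 mm home.
- can_1: Film can, a cylinder 34 mm across (31 mm below its cap) and 51 mm high, standing on the bench; to go in the box. Origin: centre of its underside, z along its axis, up.
- can_2: Film can of the same size, standing on the bench; to go in the box. Same frame.
- can_3: Film can of the same size, already standing in the back row of the box. Same frame.
- can_4: Film can of the same size, already standing in the front row, left part of the box. Same frame.
- loupe: Loupe, 47 mm across, 42 mm high, standing; bystander. Origin: centre of its underside.
- bottle: Small brown glass bottle with a white cap, 43 mm across, 82 mm high, standing; bystander. Origin: centre of its underside.
- tape: Roll of tape lying flat, 103 mm across, 25 mm high; bystander. Origin: centre of its underside.
- marker: Marker pen lying down, 135 mm long along its y, 17 mm thick; bystander. Origin: centre of its underside.
- clip: Film clip lying flat, 63 mm long along its y, 20 mm wide, 11 mm high; bystander. Origin: centre of its underside.
- ring: Black rubber ring lying flat, 27 mm across, 10 mm high; bystander. Origin: centre of its underside.
- thermometer: Thermometer lying down, 220 mm long along its y, 14 mm thick; bystander. Origin: centre of its underside.
There are look-alikes about, which are no part of the job. What is shaped like the can_1 but green or purple is not meant.

How it is judged:
By the outcome, as a careful person would: the job done as asked, in the order asked, and still so for the second after the job is handed in, with the robot touching nothing.
It also fails if it takes over 72 s, if anything falls off the work surface, if the arm or the gripper's body presses on something with over 40 N, if the wrist force passes 120 N, or if a joint passes its speed limit or range.

## Working session

There is one attempt and no reset: what is moved stays moved. The work goes in short steps, Python scripts to look and compute and a shell command to move; the robot and the scene stay as the last step left them, time stands still between calls to the robot, and variables do not carry over. Pictures are saved under pics/ and viewed, at most 10 in all, crops included, and the job is handed in when it is done.

```bash
mkdir -p pics
cat > h.py <<'E'
import numpy as np, cv2
from plant import ctrl, imaging
def K(c,h=420):
    f=h/2/np.tan(np.radians(c['fovy'])/2); return np.array([[f,0,c['cx']],[0,f,c['cy']],[0,0,1.]])
def cloud(d,c):
    v,u=np.indices(d.shape); p=np.stack([u,v],-1).reshape(-1,1,2).astype(float)
    n=cv2.undistortPoints(p,K(c),np.array(c['distortion'])).reshape(*d.shape,2)
    P=np.dstack([n*d[...,None],d]); return (P-np.array(c['t']))@np.array(c['R'])
def shot(name,fn=None):
    c=imaging.get_calibration(name); im,d=imaging.read_camera(name)
    if fn: cv2.imwrite('pics/'+fn,im); np.savez('pics/'+fn[:-4],im=im,P=cloud(d,c),d=d)
    return im,d,c,cloud(d,c)
E
python3 - <<'E'
from h import *
for n in('top','side'):
    im,d,c,P=shot(n,n+'0.png'); print(n,-np.array(c['R']).T@c['t'],np.array(c['R']).round(2).tolist(),(d>0).mean())
print(ctrl.get_state())
E
```

```text
top [ 0.45975875 -0.19545214  1.11606354] [[-0.01, -1.0, 0.03], [-1.0, 0.01, -0.09], [0.09, -0.03, -1.0]] 0.9959736394557823
side [0.30680606 0.68996025 0.6565903 ] [[-0.97, -0.26, -0.02], [-0.12, 0.52, -0.85], [0.23, -0.82, -0.53]] 0.996062925170068
{'time': 0.1, 'qpos': array([ 1.07901883e+00,  2.87116519e-01,  1.57803739e+00,  3.22035895e-05,
        1.27860608e+00, -1.50026036e-01]), 'dq': array([-1.09678446e-04, -1.84030030e-03, -4.72436464e-03,  3.80184080e-06,
       -1.14051153e-03,  1.16494984e-03]), 'joint_efforts': array([ 3.85202393e-04, -4.07295227e+01, -2.93702960e+01, -1.67160797e-04,
        3.36100740e-03,  1.32945354e-05]), 'eef_pos': array([0.22593435, 0.63547486, 0.24905548]), 'tcp_rot': array([ 1.70049876e-01,  9.85434861e-01, -1.02348508e-03, -3.56440215e-04]), 'contact_force': array([-0.68941679,  0.61539177,  0.37950767]), 'wrist_torque': array([0.03722789, 0.01573092, 0.01379851]), 'finger_force': 0.0, 'opening': 0.996647221161062}
```

View pics/top0.png

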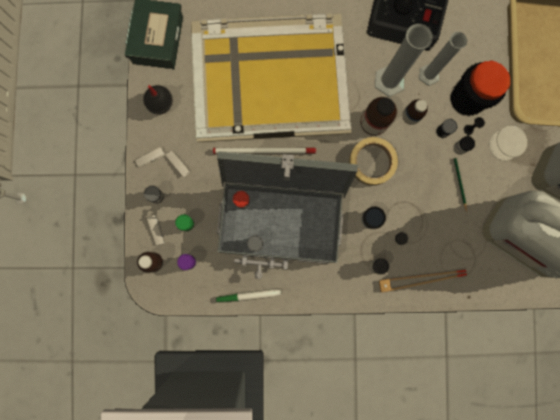

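View pics/side0.png

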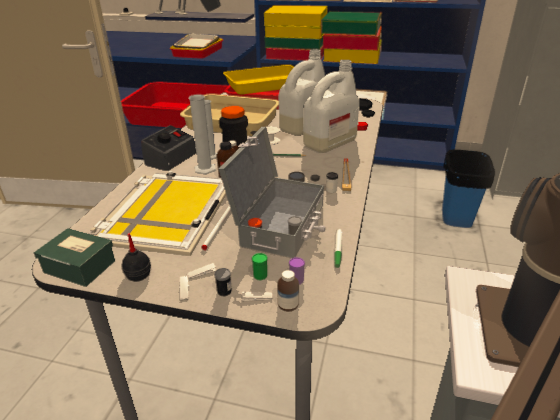

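The top view shows the open box at (280,222), with cans inside it at (240,200) and (255,243). Candidate objects beside it are at (152,195), (373,217), (400,238) and (381,266), and look-alikes sit at (185,222), (186,262) and back at (447,128). I'll crop in and measure heights.

Run:
```python
from h import *
a=np.load('pics/top0.npz'); im,P=a['im'],a['P']
c1=cv2.resize(im[150:310,130:420],None,fx=2.7,fy=2.7,interpolation=cv2.INTER_CUBIC)
s=np.load('pics/side0.npz')['im']; c2=cv2.resize(s[120:320,170:370],(592,592),interpolation=cv2.INTER_CUBIC)
c1=np.clip(c1.astype(float)*1.6,0,255);cv2.imwrite('pics/c1.png',c1);cv2.imwrite('pics/c2.png',np.clip(c2*1.4,0,255))
for n,(u,v) in dict(a=(152,195),b=(373,217),c=(400,238),d=(381,266),e=(447,128),f=(467,143),g=(185,222),red=(240,200),gr=(255,243)).items():
    w=P[v-12:v+13,u-12:u+13]; W=w.reshape(-1,3); W=W[W[:,2]>.006]
    print(n,P[v,u].round(3),'zmax',np.percentile(w[...,2],[50,90,97]).round(3), W.mean(0).round(3))
for u,v in((150,300),(300,305),(200,180)):print(P[v,u].round(4))
```

```text
a [0.602 0.037 0.049] zmax [0.002 0.051 0.053] [0.603 0.034 0.057]
b [ 0.554 -0.417  0.045] zmax [0.039 0.043 0.045] [ 0.553 -0.417  0.045]
c [ 0.511 -0.481  0.009] zmax [0.001 0.009 0.011] [ 0.509 -0.479  0.028]
d [ 0.453 -0.429  0.051] zmax [0.002 0.051 0.053] [ 0.453 -0.422  0.065]
e [ 0.741 -0.58   0.051] zmax [0.004 0.051 0.053] [ 0.743 -0.581  0.045]
f [ 0.709 -0.621  0.052] zmax [0.004 0.051 0.053] [ 0.704 -0.613  0.057]
g [ 0.546 -0.031  0.049] zmax [0.002 0.051 0.053] [ 0.546 -0.028  0.047]
red [ 0.589 -0.143  0.059] zmax [0.012 0.059 0.06 ] [ 0.593 -0.142  0.032]
gr [ 0.502 -0.173  0.059] zmax [0.012 0.061 0.068] [ 0.503 -0.173  0.041]
[3.858e-01 5.080e-02 1.000e-04]
[ 0.3724 -0.2659  0.0006]
[ 6.405e-01 -5.470e-02  5.000e-04][ WARN:0@0.228] global loadsave.cpp:1063 imwrite_ Unsupported depth image for selected encoder is fallbacked to CV_8U.
```

View pics/c1.png

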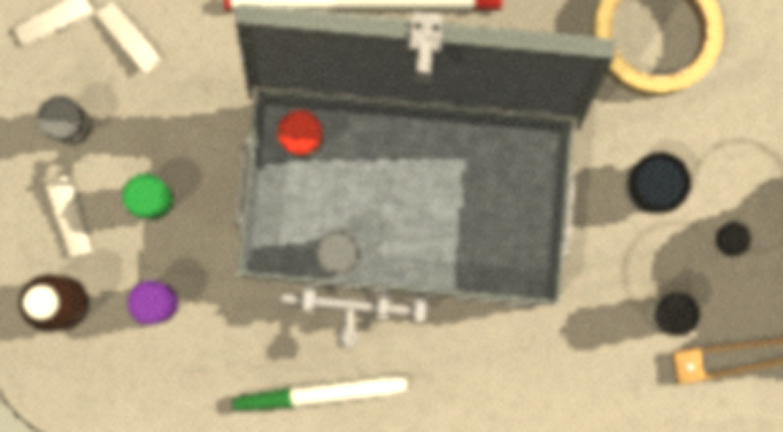

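View pics/c2.png

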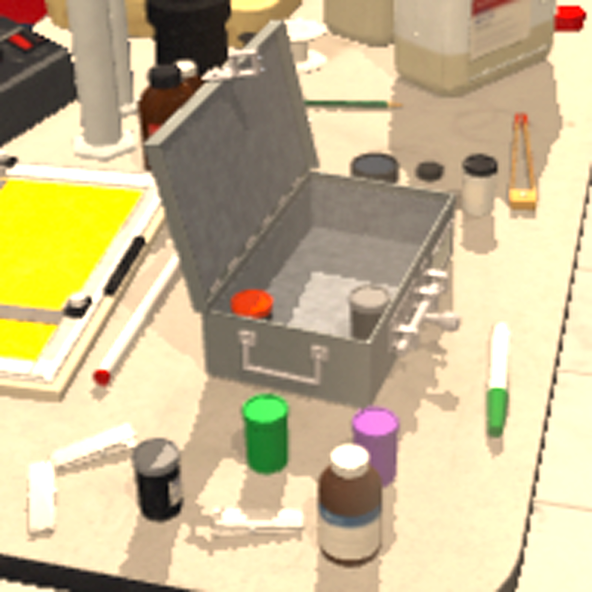

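The crops settle it: the target cans are the grey-capped black one at (152,195) and the black-capped clear one at (381,266). The bolt knob is at about top (259,274). Next come precise fits of the cans, box and knob.

Run:
```python
from h import *
a=np.load('pics/top0.npz'); P=a['P'].reshape(-1,3)
def near(x,y,r,z0,z1): return P[(np.hypot(P[:,0]-x,P[:,1]-y)<r)&(P[:,2]>z0)&(P[:,2]<z1)]
for n,x,y,z0,z1 in(('c1',.602,.037,.044,.056),('c2',.453,-.429,.044,.056),('c3',.589,-.143,.053,.064),('c4',.502,-.173,.053,.064),('green',.546,-.031,.044,.056)):
    w=near(x,y,.024,z0,z1); (cc,r)=cv2.minEnclosingCircle(w[:,:2].astype(np.float32)); print(n,len(w),w.mean(0).round(4),np.round(cc,4),round(r,4))
# box rim
w=P[(P[:,2]>.062)&(P[:,2]<.072)&(P[:,0]>.44)&(P[:,0]<.68)&(P[:,1]>-.38)&(P[:,1]<-.06)]
print(len(w),cv2.minAreaRect(w[:,:2].astype(np.float32)))
# front wall, left, right
f=w[(w[:,0]<.51)];  print('x-y fit front',np.polyfit(f[:,1],f[:,0],1), f.min(0),f.max(0))
fr=P[(P[:,0]>.40)&(P[:,0]<.52)&(P[:,1]>-.38)&(P[:,1]<-.08)&(P[:,2]>.02)&(P[:,2]<.062)]
k=fr[fr[:,0]<.452]; print('knob',len(k),k.min(0),k.max(0),k.mean(0))
L=P[(P[:,2]>.08)&(P[:,0]>.5)&(P[:,0]<.78)&(P[:,1]>-.37)&(P[:,1]<-.08)]
for lo in np.arange(.08,.26,.02):
    l=L[(L[:,2]>lo)&(L[:,2]<lo+.02)]
    if len(l): print(lo.round(2),len(l),l.min(0).round(3),l.max(0).round(3))
```

```text
c1 208 [0.6063 0.0384 0.0498] [0.6065 0.0387] 0.017
c2 217 [ 0.4524 -0.4283  0.0497] [ 0.4526 -0.4283] 0.0172
c3 215 [ 0.5926 -0.1455  0.0579] [ 0.5928 -0.145 ] 0.0171
c4 217 [ 0.5016 -0.1738  0.0577] [ 0.4986 -0.1724] 0.0202
green 220 [ 0.5461 -0.027   0.0499] [ 0.5465 -0.0269] 0.017
748 ((0.5438318252563477, -0.22452537715435028), (0.24266953766345978, 0.14230354130268097), 84.23011779785156)
x-y fit front [0.05512731 0.49099995] [ 0.46206012 -0.3419351   0.06203398] [ 0.50839876 -0.09926884  0.07195922]
knob 70 [ 0.43127644 -0.23734857  0.03352612] [ 0.45167128 -0.17226596  0.05111361] [ 0.44067446 -0.18344208  0.04447366]
0.08 462 [ 0.593 -0.352  0.08 ] [ 0.632 -0.109  0.1  ]
0.1 500 [ 0.597 -0.353  0.1  ] [ 0.637 -0.108  0.12 ]
0.12 510 [ 0.603 -0.353  0.12 ] [ 0.641 -0.109  0.14 ]
0.14 538 [ 0.606 -0.354  0.14 ] [ 0.646 -0.11   0.16 ]
0.16 557 [ 0.61  -0.354  0.16 ] [ 0.65 -0.11  0.18]
0.18 151 [ 0.614 -0.355  0.18 ] [ 0.649 -0.11   0.196]
0.2 1117 [ 0.604 -0.357  0.202] [ 0.658 -0.111  0.22 ]
0.22 72 [ 0.605 -0.237  0.22 ] [ 0.63  -0.228  0.239]
```

```bash
r='' 
python3 -m handwheel '[0.127,-0.199,0,0,0,0,0.127,-0.199,0,0,0,0,0.127,-0.199,0,0,0,0,0.127,-0.199,0,0,0,0,0.127,-0.199,0,0,0,0]' 1 40 
python3 -m handwheel '[0.127,-0.199,0,0,0,0,0.127,-0.199,0,0,0,0,0.127,-0.199,0,0,0,0,0.127,-0.199,0,0,0,0,0.127,-0.199,0,0,0,0]' >/dev/null
python3 -m handwheel '[0.127,-0.199,0,0,0,0,0.127,-0.199,0,0,0,0,0.127,-0.199,0,0,0,0,0.127,-0.199,0,0,0,0,0.127,-0.199,0,0,0,0]' >/dev/null
python3 -m handwheel '[0.127,-0.199,-0.1,0,0,0,0.127,-0.199,-0.1,0,0,0,0.127,-0.199,-0.1,0,0,0,0.127,-0.199,-0.1,0,0,0,0.127,-0.199,-0.1,0,0,0]'
python3 - <<'E'
from h import *
a=np.load('pics/top0.npz'); P=a['P'].reshape(-1,3); d=P[(P[:,0]>.44)&(P[:,0]<.70)&(P[:,1]>-.37)&(P[:,1]<-.08)]
def rob(X,Y):
    m=np.ones(len(X),bool)
    for _ in range(6): p=np.polyfit(X[m],Y[m],1); r=Y-np.polyval(p,X); m=abs(r)<max(.003,1.5*np.std(r[m]))
    return p,m.sum(),np.std(r[m])
rim=d[(d[:,2]>.063)&(d[:,2]<.072)]
f=rim[(abs(rim[:,0]-(.474+.09*(rim[:,1]+.2245)))<.012)]; print('front',rob(f[:,1],f[:,0]))
l=rim[abs(rim[:,1]+.108)<.012]; print('left',rob(l[:,0],l[:,1])); l=rim[abs(rim[:,1]+.338)<.014]; print('right',rob(l[:,0],l[:,1]))
e=d[(d[:,2]>.2)&(d[:,0]>.60)]; e=e[(abs(e[:,1]+.232)>.03)]; print('lidtop',rob(e[:,1],e[:,0]),e[:,2].max(),np.percentile(e[:,2],50))
fl=d[(d[:,2]<.015)&(d[:,2]>.004)]; print('floor',cv2.minAreaRect(fl[abs(fl[:,0]-.54)<.07][:,:2].astype(np.float32)))
print(ctrl.get_state()['eef_pos'])
E
```

```text
time: 0.52
eef_pos: [0.3217, 0.4851, 0.2497]
tcp_rot: [0.17, 0.985, -0.0, -0.0]
contact_force: [0.4, 0.1, -0.2]
opening: 1.002
finger_force: 0.0
time: 1.77
eef_pos: [0.6075, 0.0373, 0.1741]
tcp_rot: [0.17, 0.985, -0.0, -0.0]
contact_force: [-0.0, 0.1, 0.0]
opening: 1.003
finger_force: 0.0
front (array([0.10144467, 0.49662247]), np.int64(186), np.float64(0.0009154262757239197))
left (array([-0.10047874, -0.05141903]), np.int64(115), np.float64(0.000975435729642389))
right (array([-0.1032843 , -0.28777856]), np.int64(117), np.float64(0.0010630324455302143))
lidtop (array([0.09858894, 0.6621102 ]), np.int64(344), np.float64(0.0017063108728705772)) 0.21855880720574836 0.21053661823331044
floor ((0.5409848093986511, -0.2225060760974884), (0.2833245098590851, 0.1379426121711731), 89.3116683959961)
[0.60751155 0.03733087 0.1741061 ]
```

```bash
python3 -m handwheel '[-0.007,0.009,-0.192,0,0,0,0,0,-0.192,0,0,0,0,0,-0.192,0,0,0,0,0,-0.192,0,0,0,0,0,-0.192,0,0,0]' 1 40
python3 -m handwheel '[0,0,0,0,0,0,0,0,0,0,0,0,0,0,0,0,0,0,0,0,0,0,0,0,0,0,0,0,0,0]' 0 40
python3 -m handwheel '[0,0,0,0,0,0,0,0,0,0,0,0,0,0,0,0,0,0,0,0,0,0,0,0,0,0,0,0,0,0]'
```

```text
time: 2.18
eef_pos: [0.6057, 0.0401, 0.0295]
tcp_rot: [0.17, 0.985, -0.0, -0.0]
contact_force: [-0.3, -0.5, 0.3]
opening: 1.0
finger_force: 0.0
time: 2.6
eef_pos: [0.6081, 0.0401, 0.0342]
tcp_rot: [0.17, 0.985, 0.0, 0.002]
contact_force: [-0.8, -0.9, 1.5]
opening: 0.373
finger_force: 39.4
time: 3.02
eef_pos: [0.6081, 0.04, 0.0341]
tcp_rot: [0.17, 0.985, 0.0, 0.002]
contact_force: [-0.9, -0.5, 7.0]
opening: 0.376
finger_force: 39.2
```

```bash
python3 -m handwheel '[0,0,0.22,0,0,0,0,0,0.22,0,0,0,-0.17,0,0.22,0,0,0,-0.17,0,0.22,0,0,0,-0.18,0,0.22,0,0,0]'
python3 -m handwheel '[0,-0.178,0,0,0,-0.077,0,-0.178,0,0,0,-0.077,0,-0.178,0,0,0,-0.077,0,-0.178,0,0,0,-0.077,0,-0.178,0,0,0,-0.077]' >/dev/null
python3 -m handwheel '[0,-0.178,0,0,0,-0.077,0,-0.178,0,0,0,-0.077,0,-0.178,0,0,0,-0.077,0,-0.178,0,0,0,-0.077,0,-0.178,0,0,0,-0.077]' >/dev/null
python3 -m handwheel '[0,-0.178,0,0,0,-0.077,0,0,0,0,0,0]'
python3 - <<'E'
from h import *
shot('wrist','w1.png'); im,d,c,P=shot('side','s1.png'); s=ctrl.get_state(); print(s['eef_pos'],s['tcp_rot'],s['qpos'].round(2))
a=np.load('pics/w1.npz')['im']; cv2.imwrite('pics/m1.png',np.vstack([cv2.resize(a,(400,300)),cv2.resize(im[60:360,120:420],(300,300))[:, :].repeat(1,1) if 0 else cv2.resize(im[100:325,100:400],(400,300))]))
E
```

```text
time: 3.43
eef_pos: [0.5279, 0.0404, 0.1972]
tcp_rot: [0.17, 0.985, 0.0, 0.0]
contact_force: [0.9, 0.2, 1.1]
opening: 0.372
finger_force: 39.7
time: 4.43
eef_pos: [0.5286, -0.2576, 0.1961]
tcp_rot: [0.744, 0.668, -0.0, 0.001]
contact_force: [-0.1, 0.2, 0.2]
opening: 0.373
finger_force: 39.7
[ 0.52855314 -0.25394071  0.19559995] [ 7.42247472e-01  6.70125820e-01  2.22238265e-04 -1.65991692e-04] [-0.62  0.14  1.85  0.    1.15 -0.52]
```

View pics/m1.png

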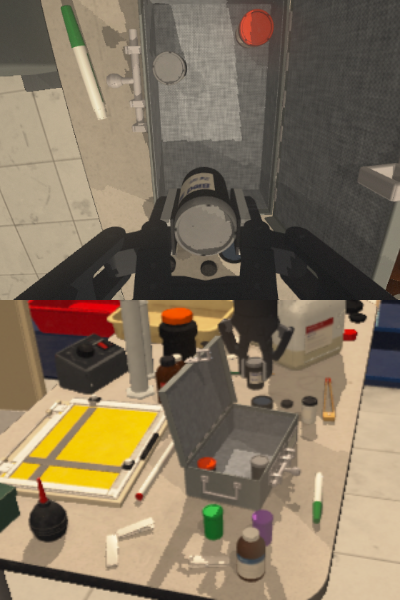

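The wrist view shows can_1 upright between the pads over the box, with the other two cans clear of it at (170,68) and (256,28). The side view agrees. Lowering it now.

```bash
python3 -m handwheel '[0,0,-0.18,0,0,0,0,0,-0.18,0,0,0,0,0,-0.18,0,0,0,0,0,-0.18,0,0,0,0,0,-0.18,0,0,0]'
python3 -m handwheel '[0,0,-0.033,0,0,0,0,0,-0.033,0,0,0,0,0,-0.033,0,0,0,0,0,0,0,0,0,0,0,0,0,0,0]'
python3 - <<'E'
from h import *
s=ctrl.get_state(); print(s['contact_force'],s['eef_pos'])
E
```

```text
time: 4.95
eef_pos: [0.5289, -0.2517, 0.0596]
tcp_rot: [0.741, 0.671, 0.0, 0.0]
contact_force: [-0.0, -0.5, -0.6]
opening: 0.377
finger_force: 39.7
time: 5.37
eef_pos: [0.5298, -0.2538, 0.0473]
tcp_rot: [0.742, 0.671, 0.0, 0.001]
contact_force: [0.5, -0.5, 0.0]
opening: 0.377
finger_force: 39.7
[ 0.51643138 -0.51880976  0.03254712] [ 0.52983707 -0.25380315  0.04729271]
```

```bash
python3 -m handwheel '[0,0,-0.013,0,0,0,0,0,-0.013,0,0,0,0,0,0,0,0,0]'
python3 -m handwheel '[0,0,-0.01,0,0,0,0,0,0,0,0,0]'
```

```text
time: 5.62
eef_pos: [0.5291, -0.2536, 0.0422]
tcp_rot: [0.742, 0.67, 0.0, 0.0]
contact_force: [-0.1, -0.2, 2.2]
opening: 0.372
finger_force: 39.7
time: 5.78
eef_pos: [0.5291, -0.2538, 0.0421]
tcp_rot: [0.742, 0.67, -0.0, -0.0]
contact_force: [-3.4, 1.4, 7.5]
opening: 0.379
finger_force: 40.4
```

```bash
python3 -m handwheel '[0,0,0,0,0,0,0,0,0,0,0,0,0,0,0,0,0,0,0,0,0,0,0,0]' 0.6
python3 -m handwheel '[0,0,0.1,0,0,0,0,0,0.2,0,0,0,0,0,0.25,0,0,0,0,0,0.25,0,0,0,0,0,0.2,0,0,0]'
python3 -m handwheel '[-0.051,-0.1163,0,0,0,-0.077,-0.051,-0.1163,0,0,0,-0.077,-0.051,-0.1163,0,0,0,-0.077,-0.051,-0.1163,0,0,0,-0.077,-0.051,-0.1163,0,0,0,-0.077]' >/dev/null
python3 -m handwheel '[-0.051,-0.1163,0,0,0,-0.077,-0.051,-0.1163,0,0,0,-0.077,-0.051,-0.1163,0,0,0,-0.077,-0.051,-0.1163,0,0,0,-0.077,-0.051,-0.1163,0,0,0,-0.077]' 0.68
python3 - <<'E'
from h import *
shot('wrist','w2.png'); im,d,c,P=shot('top','t2.png'); s=ctrl.get_state(); print(s['eef_pos'],s['tcp_rot'])
Q=P.reshape(-1,3)
for x,y,z0,z1 in((.529,-.254,.053,.064),(.4526,-.4283,.044,.056),(.593,-.145,.053,.064),(.5016,-.1738,.053,.064)):
    w=Q[(np.hypot(Q[:,0]-x,Q[:,1]-y)<.024)&(Q[:,2]>z0)&(Q[:,2]<z1)]
    print(len(w), w.mean(0).round(4) if len(w) else '')
a=np.load('pics/w2.npz')['im']; cv2.imwrite('pics/m2.png',np.vstack([cv2.resize(a,(400,300)),cv2.resize(im[160:310,200:400],(400,300))]))
E
```

```text
time: 6.12
eef_pos: [0.5287, -0.2533, 0.04]
tcp_rot: [0.742, 0.67, -0.0, -0.0]
contact_force: [0.5, -0.1, -0.3]
opening: 0.6
finger_force: 0.0
time: 6.53
eef_pos: [0.5292, -0.2536, 0.1929]
tcp_rot: [0.742, 0.67, 0.0, 0.001]
contact_force: [0.5, 0.2, -0.2]
opening: 0.6
finger_force: 0.0
time: 7.37
eef_pos: [0.4518, -0.4285, 0.1898]
tcp_rot: [0.992, 0.127, -0.0, -0.0]
contact_force: [0.9, -0.2, -0.2]
opening: 0.682
finger_force: 0.0
[ 0.45111231 -0.43001167  0.18993804] [ 9.91832446e-01  1.27547227e-01 -2.11578506e-04  2.43664334e-04]
214 [ 0.5295 -0.2525  0.058 ]
71 [ 0.4601 -0.422   0.0493]
214 [ 0.5927 -0.1453  0.058 ]
220 [ 0.5016 -0.1739  0.0578]
```

View pics/m2.png

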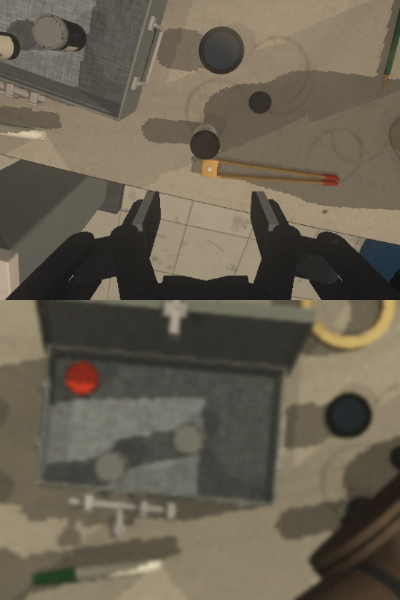

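The top crop shows can_1 standing in the box at (188,440). The wrist view shows can_2 at (205,143) ahead of the open jaws, with the tongs clear of the finger paths.

```bash
python3 -m handwheel '[0.007,0.007,-0.21,0,0,0,0,0,-0.21,0,0,0,0,0,-0.21,0,0,0,0,0,-0.21,0,0,0,0,0,-0.21,0,0,0]' 0.68 40
python3 -m handwheel '[0,0,0,0,0,0,0,0,0,0,0,0,0,0,0,0,0,0,0,0,0,0,0,0]' 0 40
python3 -m handwheel '[0,0,0.21,0,0,0,0,0,0.21,0,0,0,0,0,0.21,0,0,0,0,0,0.21,0,0,0,0,0,0.21,0,0,0]'
```

```text
time: 7.88
eef_pos: [0.4536, -0.4258, 0.0313]
tcp_rot: [0.991, 0.131, 0.0, -0.0]
contact_force: [0.2, -0.1, 0.5]
opening: 0.68
finger_force: 0.0
time: 8.22
eef_pos: [0.4548, -0.4282, 0.0357]
tcp_rot: [0.992, 0.13, 0.001, 0.002]
contact_force: [-0.2, 0.3, -0.1]
opening: 0.375
finger_force: 39.4
time: 8.63
eef_pos: [0.4539, -0.4273, 0.195]
tcp_rot: [0.992, 0.13, 0.001, 0.002]
contact_force: [1.0, -0.9, -0.4]
opening: 0.376
finger_force: 39.6
```

```bash
python3 -m handwheel '[0.047,0.079,0,0,0,0.077,0.047,0.079,0,0,0,0.077,0.047,0.079,0,0,0,0.077,0.047,0.079,0,0,0,0.077,0.047,0.079,0,0,0,0.077]' >/dev/null
python3 -m handwheel '[0.047,0.079,0,0,0,0.077,0.047,0.079,0,0,0,0.077,0.047,0.079,0,0,0,0.077,0.047,0.079,0,0,0,0.077,0.047,0.079,0,0,0,0.077]'
python3 -m handwheel '[0,0,0,0,0,0,0,0,-0.185,0,0,0,0,0,-0.185,0,0,0,0,0,-0.185,0,0,0,0,0,-0.185,0,0,0]'
python3 -m handwheel '[0,0,-0.185,0,0,0,0,0,-0.033,0,0,0,0,0,0,0,0,0]'
```

```text
time: 9.47
eef_pos: [0.525, -0.3081, 0.1934]
tcp_rot: [0.74, 0.673, 0.0, 0.002]
contact_force: [-0.6, -0.6, -1.0]
opening: 0.371
finger_force: 39.5
time: 9.88
eef_pos: [0.5245, -0.3096, 0.0806]
tcp_rot: [0.743, 0.669, 0.0, 0.002]
contact_force: [0.3, -0.1, -0.4]
opening: 0.377
finger_force: 39.5
time: 10.13
eef_pos: [0.5228, -0.3081, 0.0456]
tcp_rot: [0.743, 0.67, -0.0, -0.002]
contact_force: [-0.8, 0.2, -1.0]
opening: 0.377
finger_force: 39.5
```

```bash
python3 -m handwheel '[0,0,-0.013,0,0,0,0,0,0,0,0,0]'
python3 -m handwheel '[0,0,-0.01,0,0,0,0,0,0,0,0,0]'
```

```text
time: 10.3
eef_pos: [0.5252, -0.3097, 0.0473]
tcp_rot: [0.742, 0.67, 0.0, 0.002]
contact_force: [0.3, 0.1, 0.1]
opening: 0.374
finger_force: 39.5
time: 10.47
eef_pos: [0.5247, -0.3091, 0.0449]
tcp_rot: [0.742, 0.67, 0.0, 0.002]
contact_force: [-0.2, -0.3, 0.6]
opening: 0.373
finger_force: 39.5
```

```bash
python3 -m handwheel '[0,0,-0.012,0,0,0,0,0,0,0,0,0]'
python3 -m handwheel '[0,0,0,0,0,0]' | grep contact
```

```text
time: 10.63
eef_pos: [0.524, -0.3084, 0.0417]
tcp_rot: [0.742, 0.67, 0.0, 0.0]
contact_force: [-0.8, 0.7, 0.1]
opening: 0.374
finger_force: 39.5
contact_force: [-1.3, 0.7, -0.0]
```

```bash
python3 -m handwheel '[0,0,-0.01,0,0,0,0,0,0,0,0,0,0,0,0,0,0,0]'
python3 -m handwheel '[0,0,0,0,0,0,0,0,0,0,0,0,0,0,0,0,0,0,0,0,0,0,0,0]' 0.6
python3 -m handwheel '[0,0,0.1,0,0,0,0,0,0.2,0,0,0,0,0,0.25,0,0,0,0,0,0.25,0,0,0,0,0,0.2,0,0,0]' >/dev/null
python3 -m handwheel '[-0.045,0.065,0,0,0,-0.077,-0.045,0.065,0,0,0,-0.077,-0.045,0.065,0,0,0,-0.077,-0.045,0.065,0,0,0,-0.077,-0.045,0.065,0,0,0,-0.077]' 0.5 >/dev/null
python3 -m handwheel '[-0.045,0.065,0,0,0,-0.077,-0.045,0.065,0,0,0,-0.077,-0.045,0.065,0,0,0,-0.077,-0.045,0.065,0,0,0,-0.077,-0.045,0.065,0,0,0,-0.077]' >/dev/null
python3 -m handwheel '[-0.045,0.065,0,0,0,-0.077,-0.045,0.065,0,0,0,-0.077,-0.045,0.065,0,0,0,-0.077]'
python3 - <<'E'
from h import *
s=ctrl.get_state(); print(s['eef_pos'],s['tcp_rot'])
im,d,c,P=shot('top','t3.png'); Q=P.reshape(-1,3)
for x,y in((.529,-.254),(.524,-.3085),(.593,-.145),(.5016,-.1738)):
    w=Q[(np.hypot(Q[:,0]-x,Q[:,1]-y)<.024)&(Q[:,2]>.053)&(Q[:,2]<.064)]; print(len(w), w.mean(0).round(4) if len(w) else '')
w,d,c,P=shot('wrist','w3.png'); C=np.array([.5427,-.2249,0]); B=(P-C)@np.array([[.995,-.101,0],[.101,.995,0],[0,0,1.]]).T
m=(B[...,0]<-.098)&(B[...,0]>-.125)&(B[...,2]>.025)&(B[...,2]<.055)&(abs(B[...,1])<.09); print(m.sum(),B[m].min(0),B[m].max(0),B[m].mean(0))
r=(B[...,0]<-.072)&(B[...,0]>-.098)&(B[...,2]>.02)&(B[...,2]<.06)&(abs(B[...,1])<.1);print(r.sum(),np.percentile(B[r],[1,99],axis=0))
cv2.imwrite('pics/m3.png',np.vstack([cv2.resize(w,(400,300)),cv2.resize(im[160:310,200:400],(400,300))]))
E
```

```text
time: 10.97
eef_pos: [0.5238, -0.3082, 0.0396]
tcp_rot: [0.742, 0.67, -0.0, -0.0]
contact_force: [-1.2, -0.4, 0.0]
opening: 0.369
finger_force: 39.5
time: 11.3
eef_pos: [0.5239, -0.3083, 0.0399]
tcp_rot: [0.742, 0.67, 0.0, 0.0]
contact_force: [0.1, 0.2, 1.1]
opening: 0.596
finger_force: 0.0
time: 12.8
eef_pos: [0.4357, -0.181, 0.1899]
tcp_rot: [0.999, -0.054, 0.0, 0.0]
contact_force: [0.2, -0.2, 0.2]
opening: 0.497
finger_force: 0.0
[ 0.43573476 -0.18104912  0.18989841] [ 9.98513800e-01 -5.44993326e-02  1.10120782e-04  4.55998400e-05]
216 [ 0.5295 -0.2525  0.0579]
218 [ 0.5254 -0.3115  0.0578]
213 [ 0.5927 -0.1453  0.0582]
156 [ 0.5054 -0.1762  0.058 ]
369 [-0.11784537  0.02800084  0.03949756] [-0.09804881  0.042902    0.04888921] [-0.1083097   0.03525089  0.04511466]
2063 [[-0.09640763 -0.02072256  0.03373703]
 [-0.07485808  0.0855095   0.05237283]]
```

View pics/m3.png

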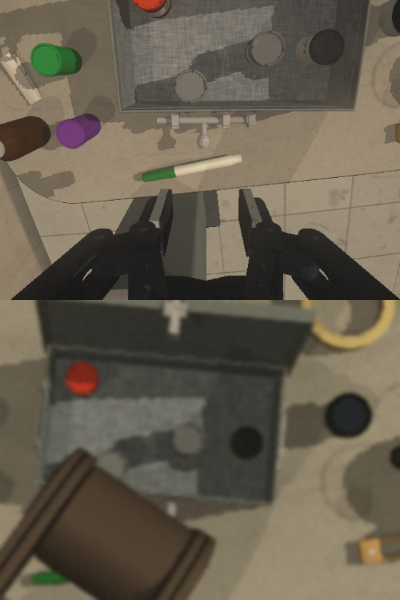

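The views show all four cans standing in the box. The bolt knob is at wrist (205,140), box y of about +35 mm, so the bolt sticks out about 19 mm. I'll grip the knob and draw it back.

```bash
python3 -m handwheel '[0,0.013,-0.193,0,0,0,0,0,-0.193,0,0,0,0,0,-0.193,0,0,0,0,0,-0.193,0,0,0,0,0,-0.193,0,0,0]' 0.5 20
python3 -m handwheel '[0,0,0,0,0,0,0,0,0,0,0,0,0,0,0,0,0,0,0,0,0,0,0,0]' 0 20
python3 -m handwheel '[0.004,0.04,0,0,0,0,0.004,0.04,0,0,0,0,0.004,0.03,0,0,0,0,0,0,0,0,0,0]'
python3 -m handwheel '[0.002,0.02,0,0,0,0,0,0,0,0,0,0,0,0,0,0,0,0]'
```

```text
time: 13.32
eef_pos: [0.4367, -0.1803, 0.0442]
tcp_rot: [0.999, -0.05, 0.001, 0.001]
contact_force: [1.0, -0.7, 0.4]
opening: 0.497
finger_force: 0.0
time: 13.65
eef_pos: [0.436, -0.1797, 0.0453]
tcp_rot: [0.999, -0.051, 0.0, 0.0]
contact_force: [1.6, -1.0, -10.9]
opening: 0.158
finger_force: 19.7
time: 13.98
eef_pos: [0.4378, -0.1618, 0.0452]
tcp_rot: [0.999, -0.051, -0.0, -0.0]
contact_force: [0.7, 1.4, -8.8]
opening: 0.161
finger_force: 19.9
time: 14.23
eef_pos: [0.4381, -0.1594, 0.0452]
tcp_rot: [0.999, -0.051, -0.0, -0.001]
contact_force: [-1.4, 1.6, -7.4]
opening: 0.158
finger_force: 20.0
```

```bash
python3 -m handwheel '[0.001,0.012,0,0,0,0,0,0,0,0,0,0]'
python3 -m handwheel '[0.001,0.01,0,0,0,0,0,0,0,0,0,0]'
```

```text
time: 14.4
eef_pos: [0.4382, -0.1583, 0.0452]
tcp_rot: [0.999, -0.051, -0.0, 0.0]
contact_force: [-2.5, 0.3, -6.5]
opening: 0.163
finger_force: 20.0
time: 14.57
eef_pos: [0.4383, -0.1581, 0.0452]
tcp_rot: [0.999, -0.051, -0.0, 0.002]
contact_force: [-3.1, -6.0, -9.0]
opening: 0.163
finger_force: 20.1
```

```bash
python3 -m handwheel '[0,0,0,0,0,0,0,0,0,0,0,0,0,0,0,0,0,0]' 0.45
python3 -m handwheel '[0,0,0.15,0,0,0,0,0,0.25,0,0,0,0,0,0.27,0,0,0,0,0,0.27,0,0,0,0,0,0.27,0,0,0]'
python3 -m handwheel '[0,0,0.25,0,0,0,0,0,0.25,0,0,0,0,0,0,0,0,0]' 0 
python3 -m handwheel '[0.208,-0.068,0,0,0,0,0.208,-0.068,0,0,0,0,0.208,-0.068,0,0,0,0,0.208,-0.068,0,0,0,0]' >/dev/null
python3 -m handwheel '[0.208,-0.068,0,0,0,0,0.208,-0.068,0,0,0,0,0.208,-0.068,0,0,0,0,0.208,-0.068,0,0,0,0,0,0,0,0,0,0]'
python3 - <<'E'
from h import *
s=ctrl.get_state(); print(s['eef_pos'],s['tcp_rot'])
im,d,c,P=shot('side','s4.png')
cv2.imwrite('pics/m4.png',cv2.resize(im[20:320,120:420],(590,590)))
E
```

```text
time: 14.82
eef_pos: [0.4405, -0.1578, 0.0469]
tcp_rot: [0.999, -0.052, 0.002, 0.001]
contact_force: [0.7, 0.4, 0.8]
opening: 0.444
finger_force: 0.0
time: 15.23
eef_pos: [0.439, -0.1567, 0.2298]
tcp_rot: [0.999, -0.051, 0.001, 0.0]
contact_force: [0.7, 0.4, -0.1]
opening: 0.45
finger_force: 0.0
time: 15.48
eef_pos: [0.4422, -0.1586, 0.3128]
tcp_rot: [0.999, -0.051, 0.009, 0.005]
contact_force: [0.5, 0.2, 1.2]
opening: 0.035
finger_force: 0.0
time: 16.23
eef_pos: [0.6922, -0.2398, 0.2986]
tcp_rot: [0.999, -0.051, 0.0, -0.0]
contact_force: [-0.3, -0.6, -0.6]
opening: -0.0
finger_force: 0.0
[ 0.69216483 -0.23977717  0.29858592] [ 9.98677072e-01 -5.14187309e-02  3.49010837e-04 -3.14353080e-04]
```

View pics/m4.png

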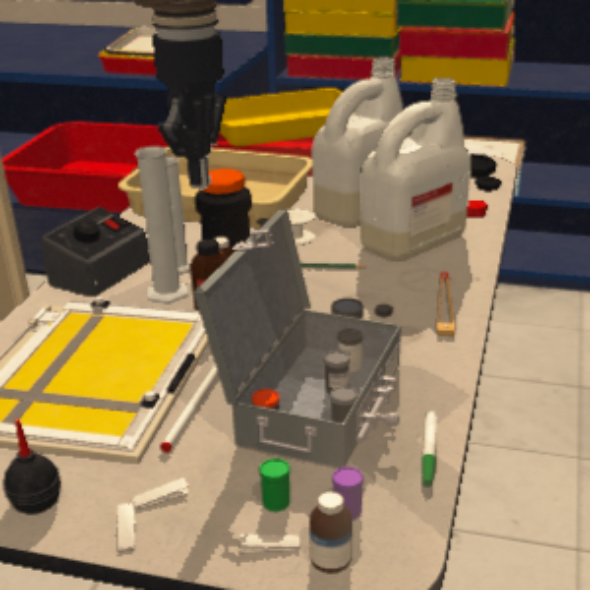

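The side view shows the closed gripper at (200,160), above and behind the open lid, with the bolt drawn back and all four cans upright. Now swinging the lid.

```bash
python3 -m handwheel '[0,0,-0.164,0,0,0,0,0,-0.164,0,0,0,0,0,-0.164,0,0,0,0,0,-0.164,0,0,0,0,0,0,0,0,0]'
python3 -m handwheel '[-0.1,0.01,0,0,0,0,-0.1,0.01,0,0,0,0,-0.1,0.01,0,0,0,0]'
python3 -m handwheel '[-0.066,0.007,0.008,0,0,0,-0.066,0.007,0.008,0,0,0,-0.066,0.007,-0.003,0,0,0,-0.066,0.007,-0.004,0,0,0]'
python3 -m handwheel '[-0.065,0.006,-0.015,0,0,0,-0.065,0.006,-0.015,0,0,0,-0.061,0.006,-0.026,0,0,0,-0.061,0.006,-0.027,0,0,0]'
```

```text
time: 16.7
eef_pos: [0.685, -0.2367, 0.1971]
tcp_rot: [0.999, -0.051, -0.005, -0.002]
contact_force: [-0.9, 0.9, -1.7]
opening: -0.001
finger_force: 0.0
time: 16.95
eef_pos: [0.6443, -0.234, 0.2068]
tcp_rot: [0.999, -0.051, 0.004, 0.001]
contact_force: [3.9, -1.3, 1.7]
opening: 0.0
finger_force: 1.6
time: 17.28
eef_pos: [0.6041, -0.2299, 0.2075]
tcp_rot: [0.999, -0.051, 0.003, 0.001]
contact_force: [2.6, -0.8, -0.1]
opening: -0.003
finger_force: 1.2
time: 17.62
eef_pos: [0.5664, -0.2263, 0.1952]
tcp_rot: [0.999, -0.052, 0.003, 0.001]
contact_force: [2.1, 0.4, 1.4]
opening: 0.001
finger_force: 1.0
```

Run:
```python
from h import *
s=ctrl.get_state(); print(s['eef_pos'],s['contact_force'])
im,d,c,P=shot('side'); C=np.array([.5427,-.2249,0]); B=((P-C)@np.array([[.995,-.101,0],[.101,.995,0],[0,0,1.]]).T).reshape(-1,3)
for y0 in(-.1,.06,.09):
  for z0 in np.arange(.08,.24,.02):
    m=(abs(B[:,1]-y0)<.01)&(abs(B[:,2]-z0)<.003)&(B[:,0]>-.1)&(B[:,0]<.12)
    if m.sum(): print(y0,z0.round(2),m.sum(),np.percentile(B[m,0],[5,50,95]).round(3))
```

```text
[ 0.56641223 -0.22629353  0.1952305 ] [2.12445162 0.39747328 1.41301455]
-0.1 0.1 1 [0.052 0.052 0.052]
```

The wrist force is about 2.5 N, so the lid is following. Continuing the arc.

```bash
python3 -m handwheel '[-0.056,0.006,-0.043,0,0,0,-0.056,0.006,-0.043,0,0,0,-0.049,0.005,-0.052,0,0,0,-0.048,0.005,-0.052,0,0,0]'
python3 -m handwheel '[-0.04,0.004,-0.055,0,0,0,-0.04,0.004,-0.055,0,0,0,-0.03,0.003,-0.06,0,0,0,-0.03,0.003,-0.06,0,0,0]'
python3 -m handwheel '[-0.02,0.002,-0.064,0,0,0,-0.02,0.002,-0.064,0,0,0,-0.008,0.001,-0.05,0,0,0,0,0,0,0,0,0]'
```

```text
time: 18.0
eef_pos: [0.5336, -0.2228, 0.1632]
tcp_rot: [0.999, -0.051, -0.0, 0.0]
contact_force: [0.2, -1.3, 1.9]
opening: 0.003
finger_force: 0.8
time: 18.33
eef_pos: [0.5127, -0.2205, 0.1277]
tcp_rot: [0.999, -0.052, -0.0, -0.0]
contact_force: [1.7, 0.3, 0.8]
opening: -0.001
finger_force: 0.6
time: 18.67
eef_pos: [0.5046, -0.219, 0.0997]
tcp_rot: [0.999, -0.052, -0.002, -0.001]
contact_force: [-0.1, 0.4, -0.4]
opening: 0.001
finger_force: 0.0
```

```bash
python3 -m handwheel '[0,0,-0.03,0,0,0,0,0,-0.02,0,0,0,0,0,0,0,0,0]'
python3 -m handwheel '[0,0,-0.02,0,0,0,0,0,0,0,0,0]'
python3 -m handwheel '[0,0,-0.015,0,0,0,0,0,0,0,0,0]'
```

```text
time: 18.92
eef_pos: [0.5061, -0.2198, 0.0943]
tcp_rot: [0.999, -0.051, -0.0, -0.0]
contact_force: [-0.5, -0.5, -0.6]
opening: -0.0
finger_force: 0.0
time: 19.08
eef_pos: [0.5063, -0.22, 0.0917]
tcp_rot: [0.999, -0.051, 0.0, 0.0]
contact_force: [-0.5, 0.6, -0.8]
opening: -0.001
finger_force: 0.0
time: 19.25
eef_pos: [0.5066, -0.2202, 0.091]
tcp_rot: [0.999, -0.051, 0.0, 0.0]
contact_force: [-2.3, 1.1, 6.1]
opening: 0.002
finger_force: 3.3
```

```bash
python3 -m handwheel '[0,0,-0.015,0,0,0,0,0,0,0,0,0]'
python3 -m handwheel '[0,0,-0.015,0,0,0,0,0,0,0,0,0]'
python3 -m handwheel '[0,0,-0.015,0,0,0,0,0,0,0,0,0]'
```

```text
time: 19.42
eef_pos: [0.5067, -0.2202, 0.0909]
tcp_rot: [0.999, -0.051, -0.001, -0.0]
contact_force: [-7.0, 4.1, 16.9]
opening: -0.001
finger_force: 8.6
time: 19.58
eef_pos: [0.5068, -0.2203, 0.0907]
tcp_rot: [0.999, -0.051, -0.001, -0.0]
contact_force: [-12.0, 6.6, 27.7]
opening: -0.001
finger_force: 13.9
time: 19.75
eef_pos: [0.5068, -0.2203, 0.0906]
tcp_rot: [0.999, -0.051, -0.002, -0.001]
contact_force: [-16.0, 9.1, 38.2]
opening: 0.001
finger_force: 19.2
```

```bash
python3 -m handwheel '[0,0,0.13,0,0,0,0,0,0.2,0,0,0,0,0,0.25,0,0,0,0,0,0.2,0,0,0]' 
python3 -m handwheel '[-0.115,0.103,0,0,0,0,-0.115,0.103,0,0,0,0,-0.115,0.103,0,0,0,0,-0.115,0.103,0,0,0,0,0,0,0,0,0,0]' 0.45
python3 - <<'E'
from h import *
s=ctrl.get_state(); print(s['eef_pos'])
w,d,c,P=shot('wrist','w5.png'); C=np.array([.5427,-.2249,0]); B=(P-C)@np.array([[.995,-.101,0],[.101,.995,0],[0,0,1.]]).T
m=(B[...,0]<-.098)&(B[...,0]>-.125)&(B[...,2]>.025)&(B[...,2]<.055)&(abs(B[...,1])<.09); print(m.sum(),B[m].min(0),B[m].max(0),B[m].mean(0))
for bx in(-.07,-.06,-.03,0,.03,.06):
    m=(abs(B[...,0]-bx)<.004)&(abs(B[...,1])<.11)&(B[...,2]<.12)&(B[...,2]>.03); print(bx,m.sum(),np.median(B[m][:,2]) if m.sum() else '')
cv2.imwrite('pics/m5.png',w)
E
```

```text
time: 20.08
eef_pos: [0.5063, -0.22, 0.2021]
tcp_rot: [0.999, -0.051, 0.001, 0.0]
contact_force: [0.3, -0.6, -0.3]
opening: 0.004
finger_force: 0.0
time: 20.5
eef_pos: [0.4347, -0.1557, 0.199]
tcp_rot: [0.999, -0.051, -0.001, -0.001]
contact_force: [0.4, -0.0, -0.9]
opening: 0.451
finger_force: 0.0
[ 0.43469621 -0.15566994  0.19900342]
346 [-0.1182926   0.04737017  0.03863664] [-0.09800839  0.06175071  0.04972527] [-0.10842624  0.05459144  0.04522832]
-0.07 3280 0.07205817829445357
-0.06 3442 0.07203111833255338
-0.03 3734 0.07297849434999384
0 4095 0.07295836469091412
0.03 1243 0.07279609024717701
0.06 0
```

View pics/m5.png

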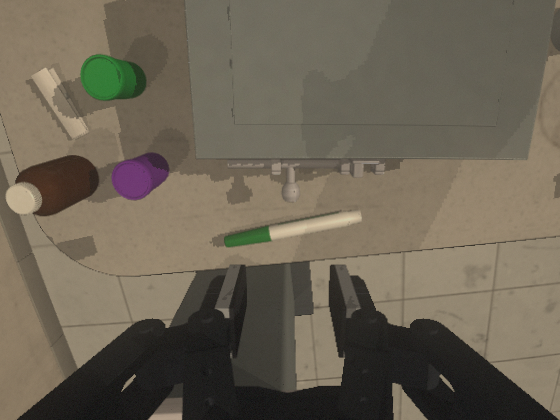

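The lid lies flat at 72 mm, which is shut. The knob is at (290,188), drawn back, with the eye between guide and keeper at about (355,168). Gripping the knob to slide the bolt home.

```bash
python3 -m handwheel '[0.017,-0.022,-0.208,0,0,0,0,0,-0.208,0,0,0,0,0,-0.208,0,0,0,0,0,-0.208,0,0,0,0,0,-0.208,0,0,0]' 0.45 25
python3 -m handwheel '[0,0,0,0,0,0,0,0,0,0,0,0,0,0,0,0,0,0,0,0,0,0,0,0]' 0 25
python3 -m handwheel '[-0.005,-0.046,0,0,0,0,-0.005,-0.046,0,0,0,0,-0.005,-0.046,0,0,0,0,-0.005,-0.046,0,0,0,0,0,0,0,0,0,0]'
python3 -m handwheel '[-0.003,-0.03,0,0,0,0,0,0,0,0,0,0]'
python3 -m handwheel '[-0.002,-0.02,0,0,0,0,0,0,0,0,0,0]'
```

```text
time: 20.97
eef_pos: [0.4408, -0.1624, 0.0429]
tcp_rot: [0.999, -0.052, 0.001, 0.001]
contact_force: [-1.3, -0.0, 1.1]
opening: 0.451
finger_force: 0.0
time: 21.3
eef_pos: [0.4389, -0.1611, 0.0431]
tcp_rot: [0.999, -0.051, -0.001, -0.0]
contact_force: [1.4, -1.2, -19.3]
opening: 0.161
finger_force: 24.5
time: 21.72
eef_pos: [0.4359, -0.1901, 0.0432]
tcp_rot: [0.999, -0.052, -0.001, 0.0]
contact_force: [0.6, -2.0, -23.4]
opening: 0.159
finger_force: 24.7
time: 21.88
eef_pos: [0.4356, -0.194, 0.0432]
tcp_rot: [0.999, -0.052, -0.001, -0.0]
contact_force: [1.1, -1.3, -23.2]
opening: 0.158
finger_force: 24.6
time: 22.05
eef_pos: [0.4354, -0.1944, 0.0432]
tcp_rot: [0.999, -0.053, -0.001, -0.003]
contact_force: [4.0, 7.9, -21.1]
opening: 0.16
finger_force: 25.0
```

```bash
python3 -m handwheel '[-0.001,-0.012,0,0,0,0,0,0,0,0,0,0]'
python3 -m handwheel '[0.001,0.015,0,0,0,0,0,0,0,0,0,0,0,0,0,0,0,0]' 0.45
python3 -m handwheel '[0,0,0.13,0,0,0,0,0,0.2,0,0,0,0,0,0.25,0,0,0,0,0,0.25,0,0,0,0,0,0.2,0,0,0]'
python3 - <<'E'
from h import *
w,d,c,P=shot('wrist','w6.png'); C=np.array([.5427,-.2249,0]); R=np.array([[.995,-.101,0],[.101,.995,0],[0,0,1.]]).T
B=(P-C)@R
m=(B[...,0]<-.098)&(B[...,0]>-.125)&(B[...,2]>.025)&(B[...,2]<.055)&(abs(B[...,1])<.09); print(m.sum(),B[m].min(0),B[m].max(0),B[m].mean(0))
for bx in(-.07,-.03,0):
    m=(abs(B[...,0]-bx)<.004)&(abs(B[...,1])<.11)&(B[...,2]<.12)&(B[...,2]>.03); print(bx,m.sum(),np.median(B[m][:,2]))
im=shot('side','s6.png')[0]
cv2.imwrite('pics/m6.png',np.hstack([cv2.resize(w,(400,300)),cv2.resize(im[100:325,120:420],(400,300))]))
E
```

```text
time: 22.22
eef_pos: [0.4353, -0.1946, 0.0431]
tcp_rot: [0.999, -0.053, -0.001, -0.005]
contact_force: [5.5, 12.7, -19.2]
opening: 0.16
finger_force: 25.4
time: 22.47
eef_pos: [0.4392, -0.1987, 0.0478]
tcp_rot: [0.999, -0.051, 0.003, 0.003]
contact_force: [0.3, -0.9, 0.3]
opening: 0.45
finger_force: 0.0
time: 22.88
eef_pos: [0.4381, -0.1984, 0.2052]
tcp_rot: [0.999, -0.052, 0.004, 0.003]
contact_force: [1.0, -0.1, 0.2]
opening: 0.453
finger_force: 0.0
323 [-0.1180301   0.01146985  0.03807512] [-0.09811044  0.02640199  0.04894519] [-0.10833272  0.01853757  0.04522981]
-0.07 3001 0.07211061101815484
-0.03 3434 0.07296764403121907
0 3783 0.07299732340233248
```

View pics/m6.png

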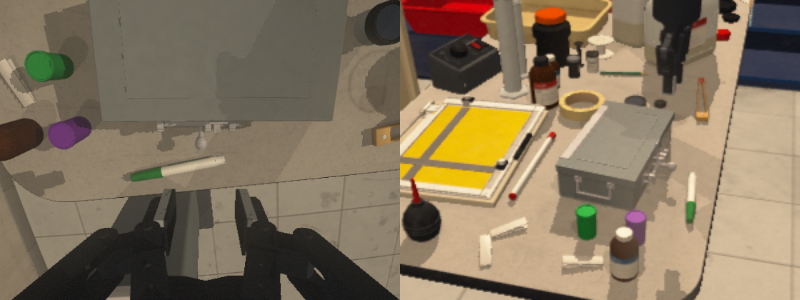

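The knob is at box y = +18.5 mm (at (200,142) in the wrist half), so the bolt is home. The lid is shut, the other things are undisturbed, and the arm is clear of everything.

```bash
python3 -c "
from plant import ctrl
print(ctrl.sign_off())"
```

```text
the job is handed in; nothing more can be done
None
```

Job handed in at about 23 s: can_1 and can_2 were placed and seen standing beside the two cans already in the box, the bolt was drawn back, the lid was shut flat at 72 mm, and the bolt was slid home to its stop.

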